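# Set the suction, then tip the stones into the tote's corner

## Task

Get the glass stones ready for the suction pen: turn the dial of the pick-up unit clockwise until its pointer lines up with the small steel tab on the scale, and let go of it. Then pick the plywood tote up by its handle bar and tilt it, by about 30 degrees, until all five stones have slid together into its cut-off corner. Finish while still holding the tote like that, tilted and still, well clear of the table (a hand's breadth or so) and of everything else, and leave the other things on the table alone.

Things in the scene. Friction and masses are not known exactly. Their poses are not given: they have to be found in the camera images.
- tote: Shallow open plywood tray, 220 (x) by 140 mm (y), walls 5 mm thick, 36 mm high, floor 5 mm, about 0.34 kg, flat on the table; origin at the centre of its underside, x along its handle bar, z up. The corner at -x, -y is cut off at 45 degrees (45 mm off each side), closed by a lower wall 24 mm high; the other three corners are square. It is a loose thing
- tote_handle (a point): Centre of the tote's handle bar, the place to grip; axes as the tote's. The wooden bar, 14 mm wide (y) and 16 mm high, runs along x over the tote's whole length above its middle, between end boards 34 mm wide at x +-107 mm that rise to 102 mm. Bar centre 92 mm, top 100 mm above the tote's underside
- tote_corner (a point): The cut-off corner, where the stones must gather: middle of the inner face of the slanting wall, on the inner floor; in the tote's frame at about x -84, y -44, z -87 mm from tote_handle
- tote_low (a point): Underside of the tote at the middle of the cut-off corner, outer face (x -87.5, y -47.5, z -92 mm from tote_handle): the tote's lowest point when it is tilted towards that corner
- dial_grip (a point): On the axis of the black dial on the suction unit's top, at the height to grip (85 mm above the table, 12 mm below the dial's top). Round skirt 66 mm across, 8 mm high, with an upright grip bar along the dial's x, 52 mm long, 16 mm wide, rising 41 mm above the unit's top. A white line on the bar runs from the centre to the pointer end (dial's -x). Stiff (0.04 N m), stays where left
- dial_pointer (a point): Tip of the dial's white nose, 40 mm from the dial's axis, on the dial's -x side. Its x axis is the dial's x
- tab_tip (a point): Top of the small steel tab (9 x 7 mm, 12 mm high) that stands on the scale, 50.5 mm from the dial's axis, on the tab's own -x side (its x axis points from the tab through the dial's axis): the mark to set the pointer to. It holds its place
- dial (a joint): Angle of the dial (rad, 0 to 3): at 0 the pointer points to the unit's -x side (its front), growing clockwise as seen from above
- tab (a joint): Angle of the tab about the same axis, same zero and direction: the pointer is at the tab when joint dial equals joint tab. At the start it is 0.6 to 1.4 rad clockwise of the pointer
- unit: The suction pick-up unit: white box 170 (x) by 130 (y) mm, top 56 mm above the table, fixed, origin under its centre; dial axis at x -25 mm; a suction pen lies in two cradles along y at x +62 mm, up to 28 mm above the top
- stone1: A flat round glass stone, 24 mm across, 9 mm high, 11 g, lying loose in the tote; origin at the centre of its underside. Polished: it slides on the tote's floor once that is tilted beyond 8 to 11 degrees, and surely along the walls too at about 30 degrees
- stone2: A flat round glass stone, 24 mm across, 9 mm high, 11 g, lying loose in the tote; origin at the centre of its underside. Polished: it slides on the tote's floor once that is tilted beyond 8 to 11 degrees
- stone3: A flat round glass stone, 24 mm across, 9 mm high, 11 g, lying loose in the tote; origin at the centre of its underside. Polished: it slides on the tote's floor once that is tilted beyond 8 to 11 degrees
- stone4: A flat round glass stone, 24 mm across, 9 mm high, 11 g, lying loose in the tote; origin at the centre of its underside. Polished: it slides on the tote's floor once that is tilted beyond 8 to 11 degrees
- stone5: A flat round glass stone, 24 mm across, 9 mm high, 11 g, lying loose in the tote; origin at the centre of its underside. Polished: it slides on the tote's floor once that is tilted beyond 8 to 11 degrees
- spool: Bystander: brass-wire spool, 38 mm across and high, loose; origin at the centre of its underside
- pliers: Bystander: small pliers lying loose, 125 mm long, 12 mm high
Not all that is in view belongs to the job. What is shaped like the stone1 but blue, orange or red is not meant.

How it is judged:
By the outcome, as a careful person would: the job done as asked, in the order asked, and still so for the second after the job is handed in, while the arm keeps its last pose, push and grip.
It also fails if it takes over 58 s, if anything falls off the work surface, if the arm or the gripper's body presses on something with over 40 N, if the wrist force passes 120 N, or if a joint passes its speed limit or range.

## Robot

A 6-joint arm with a two-finger parallel gripper is mounted at the origin on the work surface. World frame = base frame: x ahead of the robot, y to its left, z up, the work surface at z = 0. Lengths are in mm, angles in rad, forces in N, time in s.
With the tool pointing down it reaches from about 275 to 750 mm from the base axis. Payload 10.2 kg.
Tool frame: the origin (TCP) lies between the finger pads; the fingertips stand 17 mm ahead of it and the grasp point (between the pads) lies 2 mm behind it; z points along the fingers, y is the line along which they close (so a half turn about z gives the same grasp; the last joint's range is limited). The gripper opens to 85 mm and grips with 20 to 120 N. Pads are 22 mm wide; open, the fingers measure 114 mm over their backs; the gripper's body (76 mm by 85 mm) begins 54 mm behind the grasp point. The pads swing forward as they close: fully open they stand 13 mm farther back than shut.
Start: joints at [0.967, 0.313, 1.498, -0, 1.331, -0.223], TCP at [195.136, 487.394, 248.294] pointing down, gripper open.
Joint ranges: [-2.94, 2.94], [-0.97, 2.17], [0.19, 2.56], [-1.23, 4.37], [0.02, 3.11], [-2.88, 2.88]. Speed limits (rad/s): [2.39, 2.39, 3.01, 3.14, 3.14, 3.14].

## Interface

Orientations are given as a unit quaternion [w, x, y, z].
In Python, from rig import * gives the robot as it stands.
- The arm moves only by the tool step_arm, never from a script. Its argument "commands" is text: rows parted by semicolons, each of 7 numbers parted by spaces: the opening, from 0 (shut) to 1 (fully open), then the shift along the tool's x, y, z in cm, then the turn, a rotation vector about the tool's x, y, z in rad. In form: hand x y z rx ry rz; .... A call has 1 to 20 rows; each row is the pose to reach, as a shift and turn from the pose commanded when the call began, along the tool's axes at that moment; what a row does not reach only later rows make up. A row lasts 1/12 s, in which the tool goes at most 41.7 mm and 7.16 degrees, less where a joint would pass 70% of its speed; a pose out of reach is approached as far as the arm can. A call with a gripper value outside its range is refused whole. The fingers move at their own pace and stop on an object; "newtons" is the grip in N (left out, the last holds). Time passes only in rows, so rows that repeat a pose let the fingers close. It gives the time, the measured TCP pose, the force, the opening and the grip force at its end, in the units of the state.
- sense(): the state, without advancing time (a new reading comes with each control period).
- capture(name): name is "side" or "top" or "wrist"; returns the picture (480x640x3 uint8, red, green, blue); there is no depth.
- camera_model(name): a dict with "mtx" (3x3 intrinsics, pixels), "eye" and "rotation" of the camera in the world. Camera axes: x right, y down, z forward; pixel columns grow to the right and rows downward; lengths in mm; the calibration is good to about 2 mm. A picture is of the moment at which its call begins: read the wrist's pose just before it. camera_model takes no time and is no camera call; for the wrist camera it gives the pose at the moment of the call.
- finish_job(): hands the job in; it is judged then, once.
Trained networks look in the newest picture that a camera, given by its name, has taken for a name from the list of things; names that differ only in an ending like _2 or _b are one class to them, and where a whole thing is asked for, a point or a joint stands for the part that bears it (a point fixed in the world has none). Each returns a list of dicts, best first, with "score" (0 to 1); they miss things now and then, are a little off and sometimes report something else, mostly with a low value. They report only what shows in the picture. A call takes as long as a camera call. They do not tell look-alikes from the thing itself.
- search_frame(camera, label): "rect" ([centre column, centre row, width, height] in pixels, round what is visible of it).
- trace(camera, label): "mask" (480x640 bool, what is visible of it) and "rect" ([centre column, centre row, width, height] in pixels, round what is visible of it).
- spot_point(camera, label): "xy" ([column, row] in pixels: a listed point, or the origin of a listed thing).
The state is a dict: "time_s": time; "joints": joint angles; "dq": joint speeds; "tau": joint torques, N m; "eef_pos": TCP position; "ee_rot": TCP orientation; "force": force on the tool from outside, world axes, zero at the start; "wrist_torque": the same for the moment, N m; "grip_width": opening from 0.0 (shut) to 1.0 (fully open); "grip_force": force on a finger pad.
Only numpy, scipy, OpenCV 4.12 (cv2) and the standard library are available. Lean on these libraries where they do the work, as an engineer would, in place of code of your own. Each camera call takes 0.05 s, during which the arm holds its last target. There are 200 camera calls.

## Working session

There is one attempt and no reset: what is moved stays moved. The work goes in short steps, Python scripts to look and compute and a tool call to move; the robot and the scene stay as the last step left them, time stands still between calls to the robot, and variables do not carry over. Pictures are saved under pics/ and viewed, at most 10 in all, crops included, and the job is handed in when it is done.

Besides the shell and the picture viewer there is one more tool, called after "Emit:" as name(argument=value, ...) on one line, values as JSON. step_arm: Moves the arm, as the interface text tells. Its arguments: {"type":"object","properties":{"commands":{"type":"string"},"newtons":{"type":"number"}},"required":["commands"]}

```bash
mkdir -p pics; ls; cat > h.py <<'E'
from rig import *
import numpy as np, cv2
from scipy.spatial.transform import Rotation as R
def ray(cam,uv,z):
    m=camera_model(cam); K=np.array(m["mtx"]);Rt=np.array(m["rotation"]);e=np.array(m["eye"])
    d=Rt@np.linalg.inv(K)@np.array([uv[0],uv[1],1.]); return e+d*(z-e[2])/d[2]
def save(cam,n):
    im=capture(cam); cv2.imwrite(f"pics/{n}.png",im[:,:,::-1]); return im
E
python3 - <<'E'
from h import *
for c in("top","side"):
    save(c,c+"1"); m=camera_model(c); print(c,np.round(m["eye"]),np.round(m["rotation"],2).tolist())
Z=dict(tote_handle=92,tote_corner=5,tote_low=0,dial_grip=85,dial_pointer=64,tab_tip=68,unit=0,tote=0,stone1=5,spool=0,pliers=0)
for n,z in Z.items():
    print(n,[(round(d["score"],2),np.round(d["xy"]).tolist(),np.round(ray("top",d["xy"],z)).tolist()[:2]) for d in spot_point("top",n)][:7])
print(sense())
E
```

```text
pics
top [456. -17. 926.] [0.04, -0.7, 0.71, -0.05]
side [ 299. -360.  561.] [-0.34, 0.88, -0.32, 0.13]Traceback (most recent call last):
  File "<stdin>", line 6, in <module>
  File "h.py", line 6, in ray
    d=Rt@np.linalg.inv(K)@np.array([uv[0],uv[1],1.]); return e+d*(z-e[2])/d[2]
      ~~^~~~~~~~~~~~~~~~~
ValueError: matmul: Input operand 1 has a mismatch in its core dimension 0, with gufunc signature (n?,k),(k,m?)->(n?,m?) (size 3 is different from 4)
```

```bash
sed -i 's/Rt=np.array(m\["rotation"\])/Rt=R.from_quat(m["rotation"],scalar_first=True).as_matrix()/' h.py
python3 - <<'E'
from h import *
Z=dict(tote_handle=92,tote_corner=5,tote_low=0,dial_grip=85,dial_pointer=64,tab_tip=68,unit=0,tote=0,stone1=5,spool=0,pliers=0)
for n,z in Z.items():
    print(n,[(round(d["score"],2),np.round(d["xy"]).tolist(),np.round(ray("top",d["xy"],z)).tolist()[:2]) for d in spot_point("top",n)][:7])
print(sense())
E
```

```text
tote_handle [(0.74, [412.0, 268.0], [514.0, -175.0])]
tote_corner [(0.78, [441.0, 309.0], [445.0, -240.0]), (0.55, [299.0, 214.0], [620.0, 9.0])]
tote_low [(0.7, [446.0, 308.0], [448.0, -250.0])]
dial_grip [(0.85, [199.0, 269.0], [518.0, 171.0])]
dial_pointer [(0.72, [196.0, 296.0], [475.0, 180.0]), (0.47, [413.0, 267.0], [516.0, -182.0])]
tab_tip [(0.54, [175.0, 291.0], [484.0, 215.0])]
unit [(0.89, [207.0, 262.0], [537.0, 177.0]), (0.34, [415.0, 264.0], [526.0, -197.0]), (0.21, [300.0, 220.0], [609.0, 8.0])]
tote [(0.86, [401.0, 268.0], [519.0, -172.0])]
stone1 [(0.65, [390.0, 164.0], [711.0, -158.0]), (0.6, [402.0, 227.0], [593.0, -175.0]), (0.59, [387.0, 282.0], [495.0, -145.0]), (0.58, [413.0, 252.0], [548.0, -194.0]), (0.49, [330.0, 186.0], [672.0, -47.0]), (0.48, [367.0, 236.0], [577.0, -112.0]), (0.43, [378.0, 268.0], [520.0, -131.0])]
spool [(0.83, [311.0, 312.0], [444.0, -8.0])]
pliers [(0.83, [299.0, 218.0], [614.0, 10.0])]
{'time_s': 0.7, 'joints': array([ 9.66566064e-01,  3.12916214e-01,  1.49772629e+00, -3.91658487e-05,
        1.33103714e+00, -2.23444514e-01]), 'dq': array([-3.55275252e-05, -1.63645800e-03,  9.51777211e-04, -1.82794728e-05,
       -2.77088569e-03,  2.52980931e-03]), 'tau': array([-2.21305687e-03, -4.12091124e+01, -2.59875208e+01, -3.42127842e-04,
        4.18877862e-04, -2.37670406e-05]), 'eef_pos': array([195.1500789 , 487.36778161, 248.27596881]), 'ee_rot': array([-7.34243563e-08,  1.89240117e-01,  9.81930841e-01, -4.74721730e-05]), 'force': array([-0.44365074, -0.0355569 , -0.14048142]), 'wrist_torque': array([0.03628376, 0.04383379, 0.00878831]), 'grip_force': 0.0, 'grip_width': 0.9990788314839957}
```

View pics/top1.png

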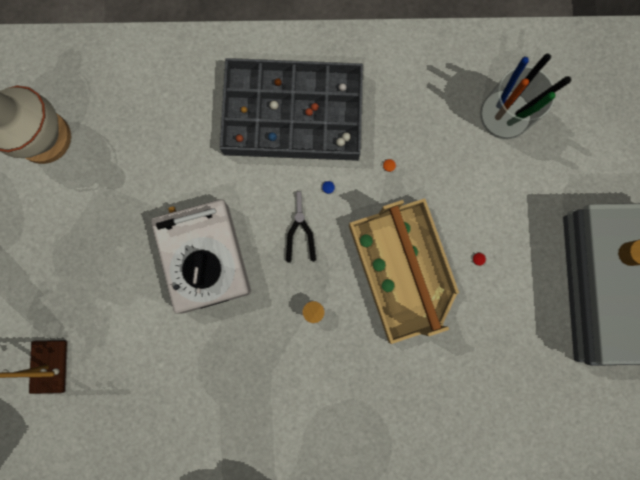

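View pics/side1.png

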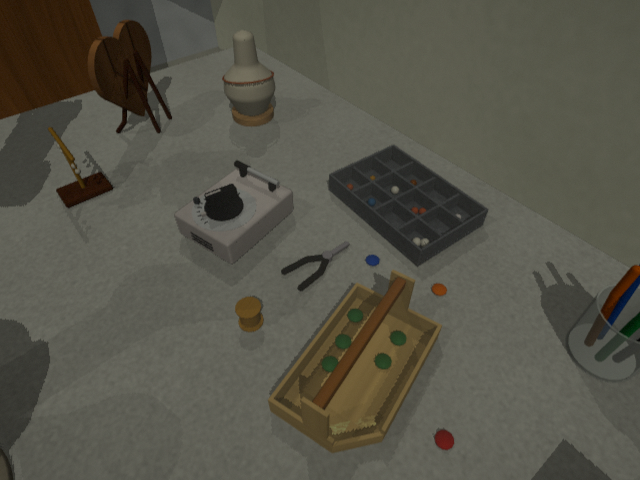

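```bash
cat >> h.py <<'E'
def cur():
    s=sense(); return np.array(s["eef_pos"]),R.from_quat(s["ee_rot"],scalar_first=True)
def down(yd): # tool down with tool y axis at world angle yd (deg)
    a=np.radians(yd); y=np.array([np.cos(a),np.sin(a),0]); z=np.array([0,0,-1.]); return R.from_matrix(np.c_[np.cross(y,z),y,z])
def rel(p,r):
    P,Q=cur(); return np.round(Q.inv().apply(np.array(p)-P)/10,2), np.round((Q.inv()*r).as_rotvec(),3)
E
python3 - <<'E'
from h import *
print(rel([500,172,260],down(78)))
m=camera_model("wrist");print(m, cur()[0])
im=cv2.imread("pics/top1.png")
cv2.imwrite("pics/crop1.png",np.hstack([cv2.resize(im[200:320,145:255],None,fx=3.6,fy=3.6,interpolation=2),cv2.resize(im[195:345,345:465],None,fx=2.88,fy=2.88,interpolation=2)]))
E
```

```text
(array([-40.02, -17.95,  -1.17]), array([-0.   ,  0.   , -0.171]))
{'mtx': array([[431.911126  ,   0.        , 323.96655372],
       [  0.        , 431.911126  , 229.63971993],
       [  0.        ,   0.        ,   1.        ]]), 'eye': array([132.3721533 , 512.49079465, 373.38493003]), 'rotation': array([0.11124979, 0.82066392, 0.55545596, 0.07485246])} [195.1500789  487.36778161 248.27596881]
```

View pics/crop1.png

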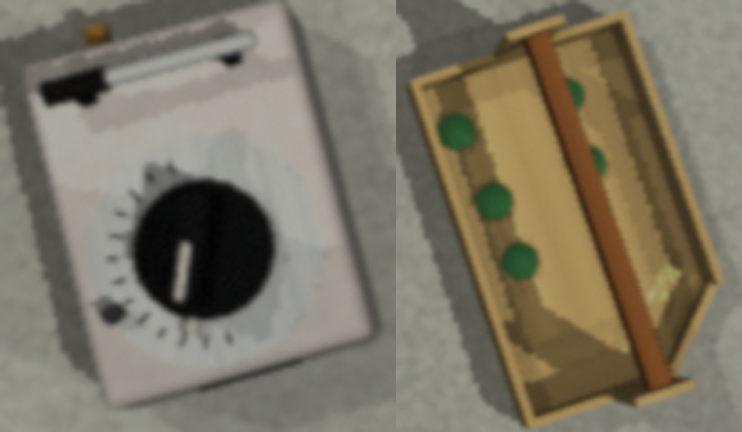

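Emit:
step_arm(commands="0.5 -40.02 -17.95 -1.17 0 0 -0.171;0.5 -40.02 -17.95 -1.17 0 0 -0.171;0.5 -40.02 -17.95 -1.17 0 0 -0.171;0.5 -40.02 -17.95 -1.17 0 0 -0.171;0.5 -40.02 -17.95 -1.17 0 0 -0.171;0.5 -40.02 -17.95 -1.17 0 0 -0.171;0.5 -40.02 -17.95 -1.17 0 0 -0.171;0.5 -40.02 -17.95 -1.17 0 0 -0.171;0.5 -40.02 -17.95 -1.17 0 0 -0.171;0.5 -40.02 -17.95 -1.17 0 0 -0.171;0.5 -40.02 -17.95 -1.17 0 0 -0.171;0.5 -40.02 -17.95 -1.17 0 0 -0.171;0.5 -40.02 -17.95 -1.17 0 0 -0.171;0.5 -40.02 -17.95 -1.17 0 0 -0.171;0.5 -40.02 -17.95 -1.17 0 0 -0.171", newtons=40)

```text
time_s: 1.95
eef_pos: [499.3, 172.9, 260.1]
ee_rot: [-0.0, 0.104, 0.995, 0.0]
force: [0.6, 0.5, -0.0]
grip_width: 0.496
grip_force: 0.0
```

```bash
python3 - <<'E'
from h import *
print(cur()[0]); save("wrist","w1")
for n,z in dict(dial_grip=85,dial_pointer=62,tab_tip=68).items():
    print(n,[(round(d["score"],2),np.round(d["xy"]).tolist(),np.round(ray("wrist",d["xy"],z),1).tolist()[:2]) for d in spot_point("wrist",n)][:4])
print(sense()["time_s"])
E
```

```text
[499.3049088  172.86363899 260.08313983]
dial_grip [(0.79, [334.0, 239.0], [522.7, 174.9]), (0.73, [106.0, 177.0], [445.7, 28.8])]
dial_pointer [(0.81, [321.0, 180.0], [482.2, 174.3])]
tab_tip []
2.15
```

View pics/w1.png

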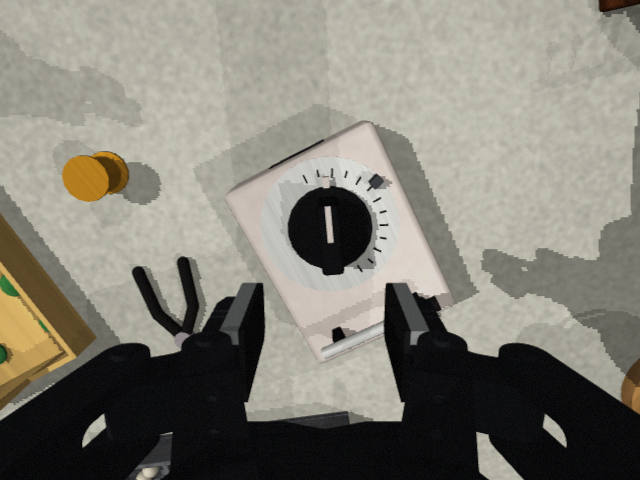

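```bash
python3 - <<'E'
from h import *
im=capture("wrist")
c=ray("wrist",(330,229),64); print("skirt c",c)
ang=lambda v:np.degrees(np.arctan2(v[1],v[0]))
p=ray("wrist",(326,181),62);t=ray("wrist",(379,178),68);tb=ray("wrist",(375,186),56)
a=ray("wrist",(327,207),97);b=ray("wrist",(332,243),97)
print("nose",p,"tab",t,tb,"line",a,b)
for g in (c,np.array([522.7,174.9,0])):
    print(ang(p-g),ang(t-g),ang(tb-g),ang(a-b),np.linalg.norm((p-g)[:2]),np.linalg.norm((t-g)[:2]),np.linalg.norm((tb-g)[:2]))
for n in("dial","tab"):
    for d in trace("wrist",n)[:2]:
        m=d["mask"].astype(np.uint8); print(n,d["score"],d["rect"],cv2.minAreaRect(cv2.findNonZero(m)))
m=((im.max(2)<45)).astype(np.uint8); m[290:]=0
n,l,st,ce=cv2.connectedComponentsWithStats(m)
print([(st[i].tolist(),ce[i].round(1).tolist()) for i in range(1,n) if st[i][4]>60])
E
```

```text
skirt c [520.56677202 172.65430792  64.        ]
nose [483.79990922 177.25767613  62.        ] tab [488.79150212 216.12559933  68.        ] [496.33360411 213.15759686  56.        ] line [495.95923096 175.25208596  97.        ] [521.83315245 173.38338526  97.        ]
172.8634602003678 126.16487597120863 120.89213531617754 175.86908078230715 37.05392285192464 53.84627150020009 47.19918264475009
176.53163152400538 129.4376635080851 124.57386019506582 175.86908078230715 38.97147288996328 53.37917448508363 46.463217171096986
dial 0.84 [329.8, 226.0, 81.9, 100.0] ((329.0000305175781, 226.00001525878906), (83.43859100341797, 83.43859100341797), 45.0)
[([600, 0, 40, 11, 186], [617.7, 4.4]), ([270, 140, 54, 28, 92], [296.8, 153.1]), ([289, 186, 83, 89, 5202], [330.1, 228.1]), ([178, 257, 18, 33, 371], [185.8, 273.5]), ([133, 267, 20, 23, 275], [141.6, 278.6])]
```

```bash
python3 - <<'E'
from h import *
print(rel([521.5,173.5,84],down(85)),sense()["joints"])
E
```

```text
(array([-2.1 ,  0.57, 17.61]), array([ 0.   ,  0.   , -0.122])) [ 1.10169609e-01  3.12424343e-01  1.46723938e+00 -1.41672096e-05
  1.36179447e+00 -1.25135381e+00]
```

Emit:
step_arm(commands="0.5 -2.1 0.57 4 0 0 -0.122;0.5 -2.1 0.57 8 0 0 -0.122;0.5 -2.1 0.57 12 0 0 -0.122;0.5 -2.1 0.57 15 0 0 -0.122;0.5 -2.1 0.57 17 0 0 -0.122;0.5 -2.1 0.57 17.6 0 0 -0.122;0.5 -2.1 0.57 17.6 0 0 -0.122;0.15 -2.1 0.57 17.6 0 0 -0.122;0 -2.1 0.57 17.6 0 0 -0.122;0 -2.1 0.57 17.6 0 0 -0.122;0 -2.1 0.57 17.6 0 0 -0.122;0 -2.1 0.57 17.6 0 0 -0.122;0 -2.1 0.57 17.6 0 0 -0.122;0 -2.1 0.57 17.6 0 0 -0.122", newtons=30)

```text
time_s: 3.47
eef_pos: [522.8, 172.8, 85.9]
ee_rot: [0.002, 0.044, 0.999, -0.0]
force: [-0.5, -3.5, 6.5]
grip_width: 0.181
grip_force: 34.4
```

```bash
python3 - <<'E'
from h import *
s=sense();print(s["force"],s["wrist_torque"],s["grip_force"],s["grip_width"],s["eef_pos"]); 
print(cur()[1].as_matrix()[:,1])
im=save("wrist","w2")
cv2.imwrite("pics/w2c.png",cv2.resize(im[40:340,160:480,::-1],None,fx=2,fy=2)) 
E
```

```text
[-0.47670922 -3.47485562  6.4775578 ] [-0.7554611   0.10134202  0.09443281] 34.360544085502625 0.18148959240963602 [522.76562614 172.80609452  85.90508775]
[ 8.75760775e-02  9.96157813e-01 -2.04334107e-04]
```

View pics/w2c.png

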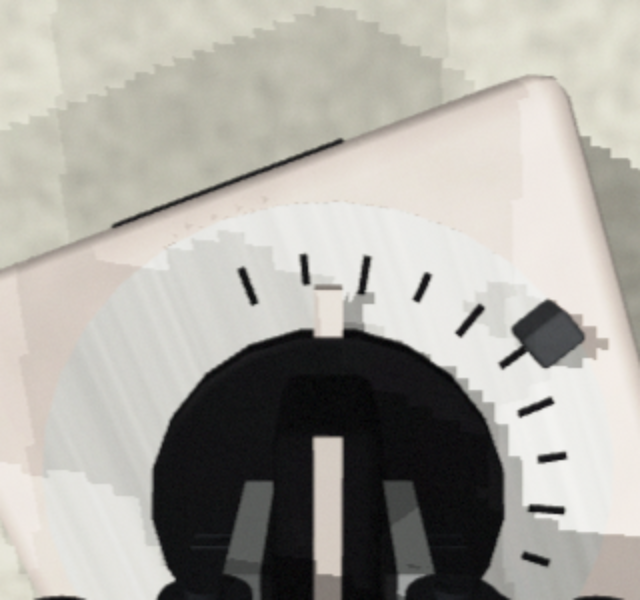

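Emit:
step_arm(commands="0 0 0 -0.15 0 0 0.08;0 0 0 -0.15 0 0 0.17;0 0 0 -0.15 0 0 0.26;0 0 0 -0.15 0 0 0.35;0 0 0 -0.15 0 0 0.44;0 0 0 -0.15 0 0 0.53;0 0 0 -0.15 0 0 0.62;0 0 0 -0.15 0 0 0.7;0 0 0 -0.15 0 0 0.76;0 0 0 -0.15 0 0 0.8;0 0 0 -0.15 0 0 0.8;0 0 0 -0.15 0 0 0.8;0 0 0 -0.15 0 0 0.8", newtons=45)

```text
time_s: 4.6
eef_pos: [522.0, 171.5, 86.0]
ee_rot: [0.001, 0.429, 0.903, -0.001]
force: [0.9, -12.1, -1.2]
grip_width: 0.181
grip_force: 46.4
```

```bash
python3 - <<'E'
from h import *
s=sense();print(s["force"],s["wrist_torque"],s["grip_force"],s["grip_width"],s["eef_pos"]); 
y=cur()[1].as_matrix()[:,1];print(y,np.degrees(np.arctan2(y[1],y[0])))
im=save("wrist","w3")
cv2.imwrite("pics/w3c.png",cv2.resize(im[120:320,220:440,::-1],None,fx=3,fy=3,interpolation=2)) 
E
```

```text
[  0.85785779 -12.13059137  -1.19475404] [-2.00093989 -0.20756112 -0.00542816] 46.437512040138245 0.18097388521600177 [522.04197086 171.48798515  85.9887981 ]
[ 0.77560539  0.63121644 -0.00144419] 39.13997498303248
```

View pics/w3c.png

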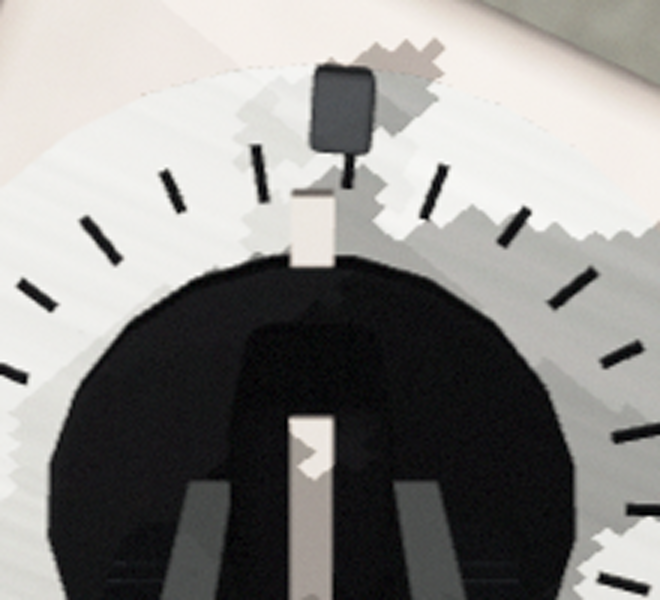

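Emit:
step_arm(commands="0 -0.19 -0.09 0 0 0 0.04;0 -0.19 -0.09 0 0 0 0.075;0 -0.19 -0.09 0 0 0 0.075;0 -0.19 -0.09 0 0 0 0.075;0 -0.19 -0.09 0 0 0 0.075")

```text
time_s: 5.07
eef_pos: [522.0, 171.2, 85.9]
ee_rot: [-0.0, 0.463, 0.887, -0.0]
force: [-3.9, -2.6, 3.8]
grip_width: 0.177
grip_force: 47.1
```

```bash
python3 - <<'E'
from h import *
s=sense();print(s["force"],s["wrist_torque"],s["eef_pos"]); 
y=cur()[1].as_matrix()[:,1];print(np.degrees(np.arctan2(y[1],y[0])))
im=save("wrist","w4")
cv2.imwrite("pics/w4c.png",cv2.resize(im[120:320,220:440,::-1],None,fx=3,fy=3,interpolation=2)) 
E
```

```text
[-3.86008446 -2.632884    3.75076286] [-0.43643317  0.59549192 -0.08550996] [521.9985918  171.16480106  85.94117966]
34.90005342929662
```

View pics/w4c.png

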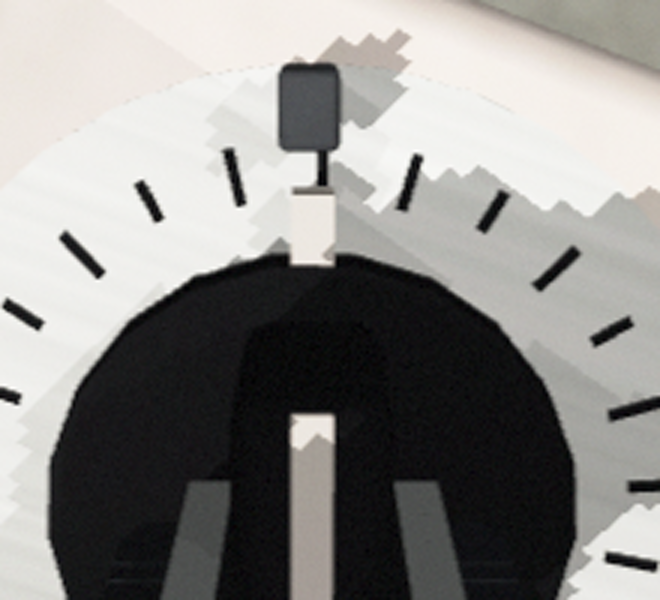

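Emit:
step_arm(commands="0.5 0 0 0 0 0 0;0.5 0 0 0 0 0 0;0.5 0 0 0 0 0 0;0.5 0 0 -1 0 0 0;0.5 0 0 -4 0 0 0;0.5 0 0 -8 0 0 0;0.5 0 0 -12 0 0 0;0.5 0 0 -16 0 0 0;0.5 0 0 -18 0 0 0;0.5 0 0 -18 0 0 0")

```text
time_s: 5.95
eef_pos: [523.6, 171.5, 271.5]
ee_rot: [0.004, 0.463, 0.886, 0.003]
force: [-0.1, 0.2, 0.2]
grip_width: 0.499
grip_force: 0.0
```

```bash
python3 - <<'E'
from h import *
im=capture("wrist");sp=spot_point("wrist","dial_pointer")
print(sp[:1]); print([d for d in spot_point("wrist","tab_tip")][:1],[d["xy"] for d in spot_point("wrist","dial_grip")][:2])
cv2.imwrite("pics/w5.png",cv2.resize(im[100:300,220:440,::-1],None,fx=3,fy=3,interpolation=2))
print(rel([490,-175,265],down(-71)),sense()["joints"],sense()["time_s"])
E
```

```text
[{'xy': [314.3, 148.8], 'score': 0.96}]
[{'xy': [316.2, 128.6], 'score': 0.56}] [[321.1, 202.5]]
(array([-26.6 , -22.38,  -0.05]), array([-2.000e-03,  1.000e-03,  1.847e+00])) [ 1.03505840e-01  3.56451952e-01  1.39540325e+00  5.66189216e-05
  1.39187710e+00 -5.04517009e-01] 6.15
```

View pics/w5.png

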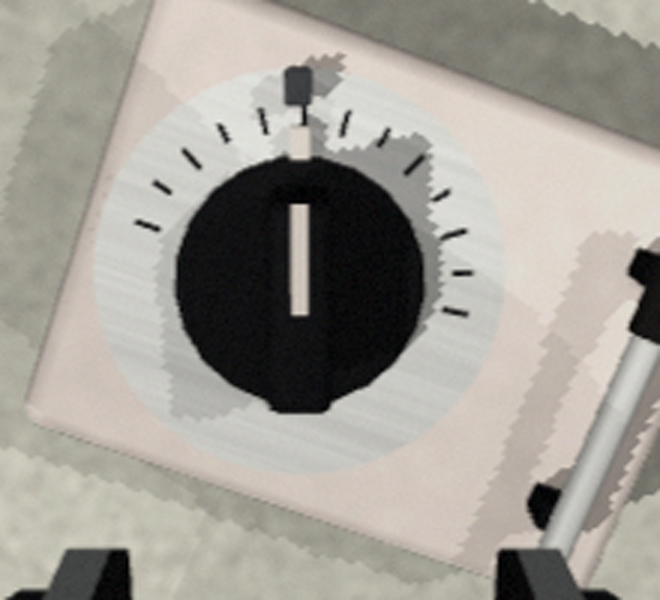

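Emit:
step_arm(commands="0.6 -26.6 -22.4 0 0 0 1.847;0.6 -26.6 -22.4 0 0 0 1.847;0.6 -26.6 -22.4 0 0 0 1.847;0.6 -26.6 -22.4 0 0 0 1.847;0.6 -26.6 -22.4 0 0 0 1.847;0.6 -26.6 -22.4 0 0 0 1.847;0.6 -26.6 -22.4 0 0 0 1.847;0.6 -26.6 -22.4 0 0 0 1.847;0.6 -26.6 -22.4 0 0 0 1.847;0.6 -26.6 -22.4 0 0 0 1.847;0.6 -26.6 -22.4 0 0 0 1.847;0.6 -26.6 -22.4 0 0 0 1.847;0.6 -26.6 -22.4 0 0 0 1.847;0.6 -26.6 -22.4 0 0 0 1.847;0.6 -26.6 -22.4 0 0 0 1.847;0.6 -26.6 -22.4 0 0 0 1.847;0.6 -26.6 -22.4 0 0 0 1.847;0.6 -26.6 -22.4 0 0 0 1.847;0.6 -26.6 -22.4 0 0 0 1.847")

```text
time_s: 7.73
eef_pos: [490.2, -175.0, 265.2]
ee_rot: [-0.0, 0.986, 0.166, -0.0]
force: [-0.9, -0.2, 1.2]
grip_width: 0.604
grip_force: 0.0
```

```bash
python3 - <<'E'
from h import *
im=save("wrist","w6")
for n,z in dict(tote_handle=92,tote_corner=5,tote=0).items():
    print(n,[(round(d["score"],2),np.round(d["xy"]).tolist(),np.round(ray("wrist",d["xy"],z),1).tolist()[:2]) for d in spot_point("wrist",n)][:2])
s=sense();print(s["time_s"],s["joints"],s["eef_pos"])
E
```

```text
tote_handle [(0.76, [338.0, 178.0], [514.2, -177.2])]
tote_corner [(0.97, [381.0, 253.0], [449.1, -246.2])]
tote [(0.61, [339.0, 162.0], [515.5, -180.5])]
7.9333 [-5.68331202e-01  2.90878431e-01  1.48207783e+00 -1.15512872e-05
  1.36874031e+00  6.69942742e-01] [ 490.25088693 -175.09323172  265.44472253]
```

View pics/w6.png

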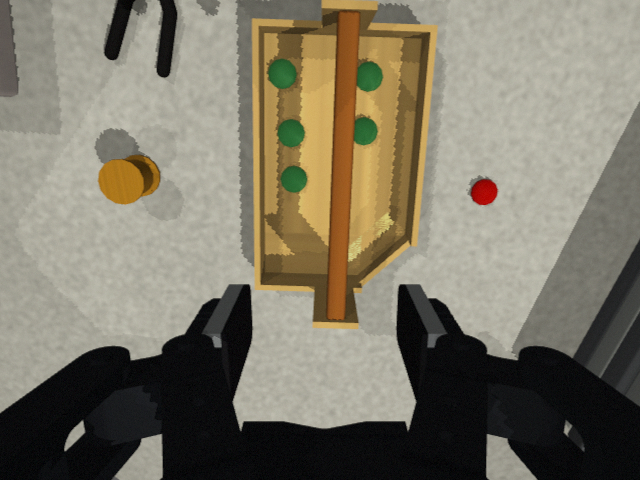

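```bash
python3 - <<'E'
from h import *
a=ray("wrist",(348,13),100);b=ray("wrist",(337,318),100);d=a-b
yw=np.degrees(np.arctan2(d[1],d[0]));c=(a+b)/2
print(a,b,np.linalg.norm(d),yw,c)
print(rel([c[0],c[1],91],down(yw-90)))
E
```

```text
[ 612.66965974 -148.34170368  100.        ] [ 416.66699536 -210.62596858  100.        ] 205.66082294790368 17.62882770224353 [ 514.66832755 -179.48383613  100.        ]
(array([ 2.17,  1.21, 17.44]), array([-0.   ,  0.   ,  0.025]))
```

Emit:
step_arm(commands="0.6 2.2 1.2 4 0 0 0.025;0.6 2.2 1.2 8 0 0 0.025;0.6 2.2 1.2 12 0 0 0.025;0.6 2.2 1.2 15 0 0 0.025;0.6 2.2 1.2 17 0 0 0.025;0.6 2.2 1.2 17.4 0 0 0.025;0.6 2.2 1.2 17.4 0 0 0.025;0.3 2.2 1.2 17.4 0 0 0.025;0.15 2.2 1.2 17.4 0 0 0.025;0 2.2 1.2 17.4 0 0 0.025;0 2.2 1.2 17.4 0 0 0.025;0 2.2 1.2 17.4 0 0 0.025;0 2.2 1.2 17.4 0 0 0.025;0 2.2 1.2 17.4 0 0 0.025;0 2.2 1.2 17.4 0 0 0.025", newtons=100)

```text
time_s: 9.18
eef_pos: [515.6, -179.6, 93.0]
ee_rot: [0.001, 0.988, 0.153, 0.001]
force: [-1.4, 1.0, 7.4]
grip_width: 0.138
grip_force: 98.1
```

```bash
python3 - <<'E'
from h import *
s=sense();print(s["grip_width"],s["grip_force"],s["force"],s["joints"])
P,Q=cur()
# tote axes from yaw 17.6
yw=np.radians(17.6); T=R.from_euler("z",yw); d=T.apply([-1,-1,0])/2**.5
for k in(10,20,30): print(k,(Q.inv()*R.from_rotvec(np.radians(k)*np.cross([0,0,1],d))*Q).as_rotvec())
print(Q.inv().apply(np.array([0,40,150]))/10)
E
```

```text
0.13811218937707997 98.065584897995 [-1.44654607  1.00307051  7.43095829] [-5.49789349e-01  5.27137252e-01  1.61998041e+00  5.20456428e-05
  9.91913733e-01  7.14037243e-01]
10 [0.12344223 0.12338378 0.00044642]
20 [0.24688447 0.24676756 0.00089285]
30 [0.3703267  0.37015135 0.00133927]
[  1.23423657  -3.78443843 -15.00515531]
```

Emit:
step_arm(commands="0 0 0 -0.3 0 0 0;0 0 0 -1 0 0 0;0 0 0 -2 0 0 0;0 0.1 -0.3 -3.2 0 0 0;0 0.2 -0.6 -4.6 0 0 0;0 0.3 -1 -6 0 0 0;0 0.4 -1.4 -7.4 0 0 0;0 0.5 -1.8 -8.8 0 0 0;0 0.7 -2.2 -10.2 0 0 0;0 0.8 -2.6 -11.6 0 0 0;0 0.9 -3 -13 0 0 0;0 1 -3.4 -14 0 0 0;0 1.1 -3.7 -14.8 0 0 0;0 1.2 -3.8 -15 0 0 0;0 1.2 -3.8 -15 0 0 0")

```text
time_s: 10.43
eef_pos: [515.1, -139.2, 241.8]
ee_rot: [0.0, 0.988, 0.153, 0.0]
force: [-0.7, 0.2, -4.5]
grip_width: 0.141
grip_force: 97.7
```

Emit:
step_arm(commands="0 0 0 0 0.015 0.015 0;0 0 0 0 0.045 0.045 0;0 0 0 0 0.08 0.08 0;0 0 0 0 0.115 0.115 0;0 0 0 0 0.15 0.15 0;0 0 0 0 0.185 0.185 0;0 0 0 0 0.22 0.22 0;0 0 0 0 0.255 0.255 0;0 0 0 0 0.29 0.29 0;0 0 0 0 0.32 0.32 0;0 0 0 0 0.345 0.345 0;0 0 0 0 0.362 0.362 0;0 0 0 0 0.37 0.37 0;0 0 0 0 0.37 0.37 0;0 0 0 0 0.37 0.37 0;0 0 0 0 0.37 0.37 0;0 0 0 0 0.37 0.37 0;0 0 0 0 0.37 0.37 0")

```text
time_s: 11.93
eef_pos: [515.0, -139.2, 241.6]
ee_rot: [-0.209, 0.955, 0.148, 0.153]
force: [-0.3, 0.2, -3.3]
grip_width: 0.139
grip_force: 97.8
```

```bash
python3 - <<'E'
from h import *
a=save("wrist","w7");b=capture("side")
s=sense();print(s["time_s"],s["joints"],s["force"],s["grip_width"],s["eef_pos"])
z=cur()[1].as_matrix()[:,2];print(z,np.degrees(np.arccos(-z[2])))
cv2.imwrite("pics/w7.png",np.hstack([cv2.resize(a,(400,300)),cv2.resize(b,(400,300))])[:,:,::-1])
E
```

```text
12.0333 [-0.71417409  0.33800097  1.56742202  0.51586238  1.39551273  0.41617786] [-0.73758774 -0.33483581 -2.66209446] 0.13815179042524103 [ 514.99793519 -139.31560071  241.54492924]
[ 0.23005076  0.44339544 -0.86630083] 29.9684231017747
```

View pics/w7.png

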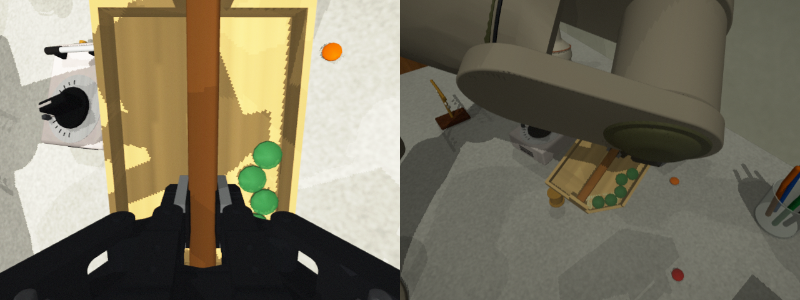

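Emit:
step_arm(commands="0 0 0 0 0 0 0;0 0 0 0 0 0 0;0 0 0 0 0 0 0;0 0 0 0 0 0 0;0 0 0 0 0 0 0;0 0 0 0 0 0 0;0 0 0 0 0 0 0;0 0 0 0 0 0 0;0 0 0 0 0 0 0;0 0 0 0 0 0 0;0 0 0 0 0 0 0;0 0 0 0 0 0 0")

```text
time_s: 13.03
eef_pos: [514.9, -139.4, 241.5]
ee_rot: [-0.209, 0.955, 0.148, 0.153]
force: [-0.5, 0.6, -2.8]
grip_width: 0.14
grip_force: 97.8
```

```bash
cat > st.py <<'E'
from h import *
P,Q=cur(); M=Q.as_matrix(); T=np.c_[M[:,0],-M[:,1],-M[:,2]]  # tote axes
print("det",np.linalg.det(T),"ang",np.degrees(np.arctan2(T[1,0],T[0,0])))
H=P-2*M[:,2]  # grasp ~ handle centre
def tote(cam,uv,h):
    m=camera_model(cam);K=np.array(m["mtx"]);Rt=R.from_quat(m["rotation"],scalar_first=True).as_matrix();e=np.array(m["eye"])
    d=T.T@Rt@np.linalg.inv(K)@np.array([*uv,1.]);o=T.T@(e-H)
    return o+d*((h-92-o[2])/d[2])
for cam in("side","wrist"):
    im=capture(cam).astype(int); g=((im[...,1]>1.35*im[...,0])&(im[...,1]>1.15*im[...,2])&(im[...,1]>50)).astype(np.uint8)
    n,l,s,c=cv2.connectedComponentsWithStats(g)
    for i in range(1,n):
        if s[i,4]>25: print(cam,s[i].tolist(),c[i].round(),tote(cam,c[i],11).round()[:2])
    print(cam,[(round(d["score"],2),tote(cam,d["xy"],5).round()[:2].tolist()) for d in spot_point(cam,"stone1")])
    for q in("tote_corner","tote_handle"): print(q,[(round(d["score"],2),tote(cam,d["xy"],5 if q[5]=="c" else 92).round()[:2].tolist()) for d in spot_point(cam,q)][:2])
print(sense()["time_s"])
E
python3 st.py
```

```text
det 1.0000000000000004 ang 13.476860188311207
side [328, 269, 53, 61, 1086] [354. 298.] [-34. -47.]
side [308, 314, 19, 20, 284] [317. 323.] [-82. -28.]
side [625, 323, 15, 15, 45] [634. 330.] [ 137. -359.]
side [(0.81, [-41.0, -54.0]), (0.8, [-63.0, -45.0]), (0.78, [-104.0, -216.0]), (0.75, [-1.0, -53.0]), (0.71, [-83.0, -28.0]), (0.64, [35.0, -127.0]), (0.55, [-20.0, -43.0])]
tote_corner [(0.79, [-83.0, -44.0]), (0.73, [-65.0, -48.0])]
tote_handle [(0.72, [0.0, 1.0]), (0.34, [-57.0, 148.0])]
wrist [381, 226, 71, 125, 4610] [418. 286.] [-19. -48.]
wrist [(0.84, [-20.0, -40.0]), (0.62, [79.0, -95.0]), (0.6, [-40.0, -53.0]), (0.59, [-1.0, -51.0]), (0.51, [-65.0, -46.0])]
tote_corner []
tote_handle [(0.77, [-0.0, -0.0]), (0.37, [3.0, -31.0])]
13.4333
```

```bash
python3 - <<'E'
from h import *
c=R.from_rotvec([.37,.37,0])
for v in([.3,.43,0],[.2,.48,0],[.1,.51,0],[0,.52,0],[-.05,.54,0]): print(v,(c.inv()*R.from_rotvec(v)).as_rotvec().round(3))
E
```

```text
[0.3, 0.43, 0] [-0.067  0.057 -0.024]
[0.2, 0.48, 0] [-0.163  0.105 -0.051]
[0.1, 0.51, 0] [-0.259  0.134 -0.074]
[0, 0.52, 0] [-0.356  0.144 -0.095]
[-0.05, 0.54, 0] [-0.404  0.164 -0.107]
```

Emit:
step_arm(commands="0 0 0 0 -0.033 0.028 -0.012;0 0 0 0 -0.067 0.057 -0.024;0 0 0 0 -0.115 0.081 -0.038;0 0 0 0 -0.163 0.105 -0.051;0 0 0 0 -0.21 0.12 -0.063;0 0 0 0 -0.259 0.134 -0.074;0 0 0 0 -0.31 0.139 -0.085;0 0 0 0 -0.356 0.144 -0.095;0 0 0 0 -0.356 0.144 -0.095;0 0 0 0 -0.356 0.144 -0.095;0 0 0 0 -0.356 0.144 -0.095;0 0 0 0 -0.356 0.144 -0.095;0 0 0 0 -0.356 0.144 -0.095;0 0 0 0 -0.356 0.144 -0.095;0 0 0 0 -0.356 0.144 -0.095;0 0 0 0 -0.356 0.144 -0.095")

```text
time_s: 14.77
eef_pos: [515.0, -139.5, 241.4]
ee_rot: [-0.039, 0.955, 0.148, 0.254]
force: [-0.1, -0.3, -4.0]
grip_width: 0.143
grip_force: 97.9
```

```bash
python3 st.py
```

```text
det 1.0000000000000009 ang 17.59031259754634
side [377, 295, 18, 19, 269] [385. 304.] [-38. -51.]
side [346, 299, 20, 39, 555] [355. 318.] [-68. -27.]
side [366, 313, 19, 18, 277] [375. 321.] [-61. -49.]
side [327, 323, 18, 19, 281] [335. 332.] [-93. -14.]
side [625, 323, 15, 15, 27] [633. 331.] [  47. -279.]
side [(0.78, [-58.0, -21.0]), (0.62, [-135.0, -163.0]), (0.55, [-38.0, -52.0]), (0.55, [-62.0, -48.0]), (0.52, [-76.0, -31.0]), (0.43, [3.0, -94.0])]
tote_corner [(0.94, [-82.0, -45.0])]
tote_handle [(0.83, [-2.0, 1.0])]
wrist [397, 296, 45, 56, 1760] [419. 321.] [-39. -49.]
wrist [345, 397, 10, 28, 242] [350. 411.] [-94. -14.]
wrist [(0.78, [-60.0, -48.0]), (0.63, [-94.0, -12.0]), (0.6, [-39.0, -48.0]), (0.56, [-79.0, -114.0])]
tote_corner [(0.32, [25.0, 156.0])]
tote_handle [(0.95, [0.0, 0.0])]
15.1667
```

```bash
python3 - <<'E'
from h import *
c=R.from_rotvec([0,.52,0])
for v in([.1,.51,0],[.2,.48,0],[.3,.43,0],[.37,.37,0]): print((c.inv()*R.from_rotvec(v)).as_rotvec().round(3))
E
```

```text
[ 0.096 -0.01   0.025]
[ 0.191 -0.038  0.051]
[ 0.288 -0.086  0.077]
[ 0.356 -0.144  0.095]
```

Emit:
step_arm(commands="0 0 0 0 0.048 -0.005 0.012;0 0 0 0 0.096 -0.01 0.025;0 0 0 0 0.144 -0.024 0.038;0 0 0 0 0.191 -0.038 0.051;0 0 0 0 0.24 -0.062 0.064;0 0 0 0 0.288 -0.086 0.077;0 0 0 0 0.33 -0.12 0.088;0 0 0 0 0.356 -0.144 0.095;0 0 0 0 0.356 -0.144 0.095;0 0 0 0 0.356 -0.144 0.095;0 0 0 0 0.356 -0.144 0.095;0 0 0 0 0.356 -0.144 0.095;0 0 0 0 0.356 -0.144 0.095;0 0 0 0 0.356 -0.144 0.095;0 0 0 0 0.356 -0.144 0.095;0 0 0 0 0.356 -0.144 0.095")

```text
time_s: 16.5
eef_pos: [514.9, -139.4, 241.6]
ee_rot: [-0.209, 0.955, 0.148, 0.153]
force: [0.0, -0.0, -3.9]
grip_width: 0.141
grip_force: 97.9
```

```bash
python3 st.py
```

```text
det 1.0000000000000004 ang 13.48139764983431
side [313, 293, 19, 20, 276] [322. 302.] [-59. -19.]
side [332, 295, 32, 34, 557] [348. 312.] [-51. -50.]
side [295, 314, 16, 19, 182] [303. 323.] [-91. -15.]
side [312, 314, 19, 19, 288] [321. 323.] [-79. -31.]
side [623, 323, 17, 15, 47] [633. 331.] [ 136. -358.]
side [(0.89, [-62.0, -48.0]), (0.72, [-73.0, -29.0]), (0.71, [-108.0, -217.0]), (0.63, [-57.0, -20.0]), (0.61, [-93.0, -11.0]), (0.54, [-40.0, -56.0]), (0.43, [35.0, -126.0])]
tote_corner [(0.67, [-87.0, -42.0])]
tote_handle [(0.89, [-1.0, -0.0])]
wrist [401, 296, 45, 56, 1748] [422. 321.] [-39. -51.]
wrist [345, 397, 10, 28, 242] [350. 411.] [-94. -14.]
wrist [(0.8, [-62.0, -49.0]), (0.77, [79.0, -96.0]), (0.74, [-40.0, -52.0]), (0.65, [-93.0, -12.0])]
tote_corner [(0.49, [39.0, 111.0])]
tote_handle [(0.58, [0.0, 0.0]), (0.42, [-8.0, -29.0])]
16.9
```

```bash
python3 -c "
from rig import *
print(finish_job())"
```

```text
the job is handed in; nothing more can be done
None
```

The job is handed in: the dial pointer is within about 0.01 rad of the steel tab and released, and the tote is held still at 30° about 11 cm above the table, with all five stones gathered in its cut-off corner.

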